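Index the skater turntable and set its brake

ROBOT

A 6-joint arm with a two-finger parallel gripper is mounted at the origin on the work surface. World frame = base frame: x ahead of the robot, y to its left, z up, the work surface at z = 0. Lengths are in mm, angles in rad, forces in N, time in s.
With the tool pointing down it reaches from about 350 to 1000 mm from the base axis. Payload 7.1 kg.
Tool frame: the origin (TCP) lies midway between the tips of the shut fingers; the grasp point (between the pads) lies 19 mm behind it; z points along the fingers, y is the line along which they close (so a half turn about z gives the same grasp; the last joint's range is limited). The gripper opens to 85 mm and grips with 20 to 120 N. Pads are 22 mm wide; open, the fingers measure 114 mm over their backs; the gripper's body (76 mm by 85 mm) begins 54 mm behind the grasp point. The pads swing forward as they close: fully open they stand 13 mm farther back than shut.
Start: joints at [-1.267, 0.423, 1.63, -0, 1.089, -0.019], TCP at [198.282, -592.696, 231.319] pointing down, gripper open.
Joint ranges: [-3, 3], [-0.9, 2.11], [0.09, 2.58], [-1.31, 4.45], [0.11, 2.69], [-2.54, 2.54]. Speed limits (rad/s): [2.39, 2.39, 3.01, 3.14, 3.14, 3.14].

INTERFACE

Orientations are given as a 3x3 rotation matrix whose columns are the frame's x, y, z axes.
In Python, from station import arm gives the robot as it stands.
- The arm moves only by the tool step_arm, never from a script. Its argument "targets" is a list of rows, each a list of 3 entries, a list of its own where there are three numbers: the shift along the tool's x, y, z as a fraction of full scale, then the turn, a rotation vector about the tool's x, y, z as a fraction of full scale, then the finger opening in mm, from 0 to 85.4. In form: [[[x, y, z], [ax, ay, az], jaw], ...]. A call has 1 to 8 rows; each row shifts and turns the commanded pose from where the row before left it, along the tool's axes as they then stand; what a row does not reach is not made up. Full scale, the value 1, is 0.03 m for a shift and 1.5 rad for a turn. A row lasts 1/10 s, in which the tool goes at most 50 mm and 8.59 degrees, less where a joint would pass 70% of its speed; a pose out of reach is approached as far as the arm can. A call with a number of a shift or a turn outside -1 to 1 is refused whole. A call with a gripper value outside its range is refused whole. The fingers move at their own pace and stop on an object; the grip force is fixed at half the most. Time passes only in rows, so rows that do not move let the fingers close. It gives the time, the measured TCP pose, the force, the opening and the grip force at its end, in the units of the state.
- arm.read_state(): the state, without advancing time (a new reading comes with each control period).
- arm.capture(name): name is "side" or "top" or "wrist"; returns a dict with "frame" (400x640x3 uint8, red, green, blue), "z_map" (400x640 float32, mm along the optical axis (not along the pixel's ray), 0 where there is no reading), "intrinsics" (3x3 intrinsics, pixels), "extrinsics" (4x4, takes a point from camera to world coordinates); the wrist camera has in their place "hand_eye" (4x4, takes a point from camera to tool coordinates, whose origin is the TCP and whose axes are the flange's). Camera axes: x right, y down, z forward; pixel columns grow to the right and rows downward; lengths in mm; the calibration is good to about 2 mm. A picture is of the moment at which its call begins: read the wrist's pose just before it.
- arm.finish_job(): hands the job in; it is judged then, once.
The state is a dict: "time": time; "qpos": joint angles; "joint_vel": joint speeds; "effort": joint torques, N m; "position": TCP position; "tcp_rot": TCP orientation; "ft_force": force on the tool from outside, world axes, zero at the start; "moment": the same for the moment, N m; "width": finger opening in mm; "finger_force": force on a finger pad.
Only numpy, scipy, OpenCV 4.12 (cv2) and the standard library are available. Lean on these libraries where they do the work, as an engineer would, in place of code of your own. Each camera call takes 0.05 s, during which the arm holds its last target. There are 200 camera calls.

TASK

Bring the skater round to the painting position: push gently with a finger on the spokes of the turntable until the spoke with the red knob points straight at the brass pointer, and let it come to rest there. Then, with a finger, push the blue brake lever all the way over to its yellow stop, so that its rubber shoe bears on the drum and the red knob is still at the pointer. Nothing needs to be gripped or lifted: do not touch the skater or its mahogany base on the turntable, and leave the loose figurines where they stand.

Things in the scene. Friction and masses are not known exactly. Their poses are not given: they have to be found in the camera images.
- stand: fixed dark steel foot of the turntable, a disc of 140 mm diameter, 6 mm thick; origin on the table at the wheel's vertical axis, z up. A 50 mm wide bracket runs from it along +y to the brake post, ending 228 mm from the axis; the brake lever's pivot is at (0, 180) mm. The yellow stop, 10 x 12 mm and 62 mm tall, stands at (12, 212) mm.
- hub (a point): point on the wheel's vertical axis at the height of the spokes' centreline, 55 mm above the table
- wheel (a joint): angle of the turntable, rad, counter-clockwise seen from above; 0 when the red-knobbed spoke lies along the stand's +x. It turns freely both ways against light friction (0.08 N m, under 1 N at a spoke's end) and stays where it is left.
- red_knob (a point): centre of the red ball knob (22 mm diameter) at the end of one of the four steel spokes, 125 mm from the axis, 55 mm above the table. The spokes are round bars, 12 mm thick, level, 90 degrees apart, free between 58 mm (the edge of the wooden disc, top 60 mm above the table) and 125 mm from the axis; the other three knobs are black. Below the spokes between 75 and 135 mm from the axis nothing stands higher than 30 mm.
- mark (a point): where the centre of the red knob has to come: 125 mm from the wheel's axis, 55 mm above the table, in the direction of the fixed brass pointer. The pointer is a flat brass strip on the table, 10 mm high, along that direction, with a 14 mm wide upright, 56 mm tall, 164 to 174 mm from the axis, and a brass pin at knob height that points inwards, its tip 149 mm from the axis.
- brake (a joint): angle of the brake lever, rad: 0 fully released, 0.9 against its stop with the shoe on the drum; it grows as the lever turns clockwise seen from above. At 0.9 the handle points straight away from the wheel's axis (stand's +y). Light friction (0.08 N m), stays where it is left.
- brake_handle (a point): point on the centreline of the brake lever's blue handle, 60 mm from its pivot, 55 mm above the table. The handle is a level round bar, 12 mm thick, from the pivot's 28 mm thick boss (top 62 mm above the table) to a yellow ball knob (22 mm diameter) 80 mm from the pivot. The lever's other arm, with the rubber shoe, lies low, under 30 mm.
- brake_pivot (a point): point on the brake lever's vertical axis at handle height, 55 mm above the table
- skater: silver metal skater on a mahogany globe base, fixed on the wheel's middle and turning with it; base 80 mm diameter, 24 mm tall, the skater's head 135 mm above the table; it faces the red-knobbed spoke; its origin is under its middle, 60 mm above the table. Not to be touched.
- lighthouse: loose ceramic lighthouse, white with blue bands, 60 mm diameter, 118 mm tall; origin at the centre of its underside. Leave alone.
- cone_a: loose green glass pine cone, 44 mm diameter, 56 mm tall; origin at the centre of its underside. Leave alone.
- cone_b: a second such pine cone. Leave alone.
- globe_base: loose spare mahogany globe base, 80 mm diameter, 30 mm tall; origin at the centre of its underside. Leave alone.

How it is judged (in metres and radians):
On the way, in this order (a step that is already met when the one before it is completed fails the run):
1. the red knob is at the brass pointer (within 12 mm of the mark) and the turntable at rest (horizontal distance between red_knob and mark below 0.012 m and velocity of joint wheel between -0.05 and 0.05 rad/s), for 0.2 s.
2. the brake lever is over at its stop (value of joint brake above 0.82 rad), for 0.2 s.
At the end, for the whole second after the job is handed in: the red knob stands within 12 mm (about 5.5 degrees) of the mark at the brass pointer, the turntable is at rest, and the brake lever is within 0.08 rad of its stop (all of step 1 and value of joint brake above 0.82 rad); the robot touches nothing.
It fails at once if the skater or its base on the turntable is touched (contact force between any of the fingers, the arm and skater above 0.3 N).
It fails at once if the turntable is gripped or pushed with more than 20 N (contact force between the fingers and wheel above 20 N).
It fails at once if a loose figurine is moved by more than 15 mm, or lifted (distance of any of lighthouse, cone_a, cone_b, globe_base from where it was at the start of the episode above 0.015 m).
It fails at once if a loose figurine is tipped over (angle between any of lighthouse, cone_a, cone_b, globe_base's own z axis and vertical above 0.4 rad).
It also fails if it takes over 51 s, if anything falls off the work surface, if the arm or the gripper's body presses on something with over 40 N, if the wrist force passes 120 N, or if a joint passes its speed limit or range.

## Working session

There is one attempt and no reset: what is moved stays moved. The work goes in short steps, Python scripts to look and compute and a tool call to move; the robot and the scene stay as the last step left them, time stands still between calls to the robot, and variables do not carry over. Pictures are saved under pics/ and viewed, at most 10 in all, crops included, and the job is handed in when it is done.

Besides the shell and the picture viewer there is one more tool, called after "Emit:" as name(argument=value, ...) on one line, values as JSON. step_arm: Moves the arm, as the interface text tells. Shift numbers are shares of 0.03 m and turn numbers shares of 1.5 rad, none past 1 either way. Its arguments: {"type":"object","properties":{"targets":{"type":"array","items":{"type":"array"}}},"required":["targets"]}

```bash
mkdir -p pics; cat > h.py <<'E'
import numpy as np, cv2
from station import arm
def cap(n):
    c=arm.capture(n); np.savez(f'{n}.npz',**{k:v for k,v in c.items()}); return c
def save(c,f): cv2.imwrite(f'pics/{f}.png',c['frame'][:,:,::-1])
def ray(c,u,v,z):
    K,E=np.array(c['intrinsics']),np.array(c['extrinsics'])
    d=E[:3,:3]@np.linalg.solve(K,[u,v,1]); o=E[:3,3]; return o+d*(z-o[2])/d[2]
def blobs(c,lo,hi,amin=15):
    m=cv2.inRange(cv2.cvtColor(c['frame'],cv2.COLOR_RGB2HSV),lo,hi)
    n,_,s,ce=cv2.connectedComponentsWithStats(m)
    return [(s[i,4],ce[i].round(1),s[i,:4]) for i in range(1,n) if s[i,4]>=amin]
E
python3 - <<'E'
from h import *
s=arm.read_state(); print(s['time'],s['position'],np.round(s['tcp_rot'],3))
for n in('top','side'):
    c=cap(n); save(c,n+'0'); print(n,np.round(c['extrinsics'],2).tolist(),np.round(c['intrinsics']).tolist())
    for k,lo,hi in(('red',(0,150,80),(6,255,255)),('yel',(22,140,120),(34,255,255)),('blue',(100,130,60),(125,255,255))): print(k,blobs(c,lo,hi))
E
```

```text
0.0 [ 198.11315642 -592.17901496  230.54352424] [[ 0.948  0.317 -0.   ]
 [ 0.317 -0.948  0.001]
 [ 0.    -0.002 -1.   ]]
top [[0.03, -0.98, 0.17, 360.11], [-1.0, -0.03, 0.01, -29.04], [-0.0, -0.17, -0.98, 1126.2], [0.0, 0.0, 0.0, 1.0]] [[477.0, 0.0, 315.0], [0.0, 477.0, 201.0], [0.0, 0.0, 1.0]]
red [(np.int32(273), array([586. ,  96.2]), array([575,  88,  22,  17], dtype=int32)), (np.int32(48), array([305.2, 239.5]), array([302, 236,   7,   9], dtype=int32))]
yel [(np.int32(33), array([184.1, 209.4]), array([182, 206,   5,   8], dtype=int32))]
blue [(np.int32(224), array([239. , 171.8]), array([220, 157,  38,  29], dtype=int32)), (np.int32(806), array([592. , 185.5]), array([572, 170,  44,  31], dtype=int32)), (np.int32(56), array([615.7, 180.6]), array([608, 178,  15,   6], dtype=int32)), (np.int32(154), array([207.8, 191.1]), array([189, 182,  30,  26], dtype=int32)), (np.int32(31), array([616.8, 192.9]), array([612, 191,  11,   5], dtype=int32)), (np.int32(148), array([406. , 199.1]), array([399, 192,  14,  16], dtype=int32))]
side [[0.87, -0.34, 0.37, 261.98], [-0.5, -0.59, 0.63, -603.35], [0.0, -0.73, -0.68, 651.07], [0.0, 0.0, 0.0, 1.0]] [[387.0, 0.0, 321.0], [0.0, 387.0, 205.0], [0.0, 0.0, 1.0]]
red [(np.int32(63), array([262.8, 212.7]), array([259, 209,   9,   9], dtype=int32))]
yel [(np.int32(267), array([142.3, 102.4]), array([132,  85,  20,  34], dtype=int32)), (np.int32(28), array([242.2, 143.9]), array([240, 141,   5,   7], dtype=int32))]
blue [(np.int32(1691), array([206.5,  42.6]), array([180,  22,  53,  43], dtype=int32)), (np.int32(2742), array([57.7, 58.7]), array([29, 24, 60, 71], dtype=int32)), (np.int32(240), array([275.1, 156.8]), array([247, 145,  52,  23], dtype=int32))]
```

View pics/top0.png

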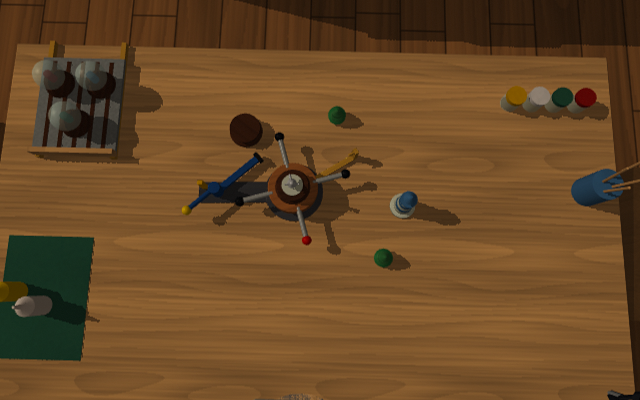

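View pics/side0.png

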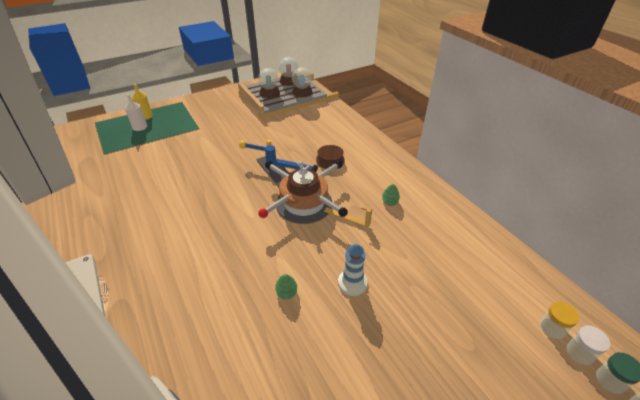

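The top view shows the wheel at about (292,188), the red knob at (306,240), the pointer upright near (355,154), and the brake pivot near (214,188) with its yellow knob at (185,210). Next I'll turn these into coordinates.

```bash
python3 - <<'E'
from h import *
c=dict(np.load('top.npz')); f=c['frame']
hsv=cv2.cvtColor(f,cv2.COLOR_RGB2HSV)
P=lambda u,v,z:ray(c,u,v,z)[:2]
# black knobs
g=f.max(2); pts=[]
for (u,v) in((279.5,137),(346,174),(240,202),(258,157)):
    u0,v0=int(u)-9,int(v)-9; m=(g[v0:v0+18,u0:u0+18]<35).astype(np.uint8)
    n,_,s,ce=cv2.connectedComponentsWithStats(m); i=1+s[1:,4].argmax(); print(s[i,4],ce[i]+[u0,v0],P(*(ce[i]+[u0,v0]),55).round(1))
print('red',P(305.2,239.5,55)); print('yknob',P(185.5,210,55))
print('pivot',P(214,188,62),'light',P(403,205,0),'cone',P(384,258,28),P(337,115,28),'gb',P(246,130,30))
roi=hsv[145:190,315:365]; print(hsv[165,335],hsv[155,352],hsv[150,320])
m=((hsv[...,0]>=14)&(hsv[...,0]<=28)&(hsv[...,1]>185)&(hsv[...,2]>110)); mm=np.zeros_like(m); mm[140:190,315:370]=m[140:190,315:370]
ys,xs=np.nonzero(mm); print(len(xs),xs.min(),xs.max(),ys.min(),ys.max())
big=np.hstack([cv2.resize(f[130:250,180:370],None,fx=4,fy=4,interpolation=cv2.INTER_CUBIC)])
cv2.imwrite('pics/crop.png',big[:,:,::-1])
# heights
z=c['z_map'];K,E=c['intrinsics'],c['extrinsics']
def p3(u,v): return (E[:3,:3]@(np.linalg.solve(K,[u,v,1])*z[v,u])+E[:3,3]).round(0)
for q in((354,154),(350,157),(340,165),(330,170),(279,137),(306,240),(186,210),(292,183),(214,188),(240,202),(346,174),(201,185)): print(q,p3(*q))
E
```

```text
53 [278.96226415 136.20754717] [700.2  66. ]
55 [345.25454545 173.43636364] [615.1 -90.1]
160 [238.13125 197.9125 ] [551.5 153.4]
45 [258.15555556 157.8       ] [647.  112.1]
red [460.49160318  -2.44719321]
yknob [520.48254012 271.38564777]
pivot [571.69431527 208.29953396] light [ 554.30243489 -232.44113875] cone [ 425.35973463 -183.24062586] [765.59747688 -69.5048438 ] gb [721.58326112 147.73157418]
[ 18 219 129] [ 18 216  85] [ 15 165 125]
206 320 358 148 174
(354, 154) [ 664. -110.   48.]
(350, 157) [ 666. -103.   12.]
(340, 165) [648. -80.   5.]
(330, 170) [633. -56.  10.]
(279, 137) [694.  65.  67.]
(306, 240) [458.  -5.  67.]
(186, 210) [519. 267.  66.]
(292, 183) [573.  27. 133.]
(214, 188) [572. 208.  63.]
(240, 202) [540. 147.  66.]
(346, 174) [611. -91.  65.]
(201, 185) [580. 241.  51.]
```

View pics/crop.png

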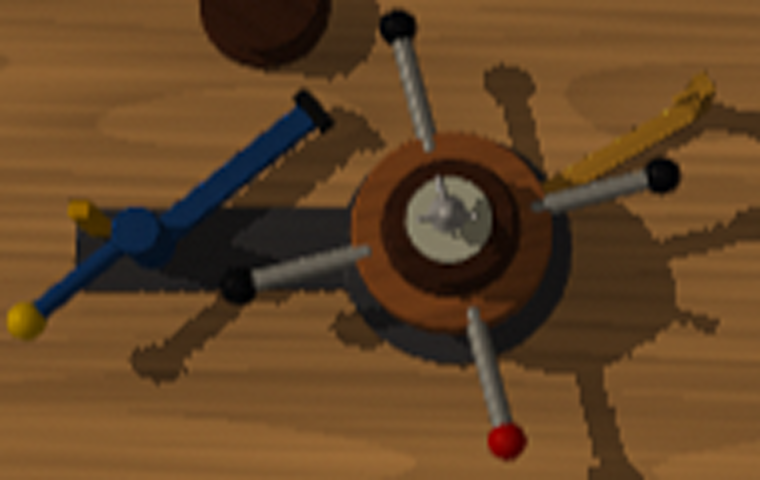

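Emit:
step_arm(targets=[[[0.65,-0.72,0],[0,0,0],0],[[0.65,-0.72,0],[0,0,0],0],[[0.65,-0.72,0],[0,0,0],0],[[0.65,-0.72,0],[0,0,0],0],[[0.65,-0.72,0],[0,0,0],0],[[0.65,-0.72,0],[0,0,0],0],[[0.65,-0.72,0],[0,0,0],0],[[0.65,-0.72,0],[0,0,0],0]])

```text
time: 0.9
position: [291.6, -378.1, 231.1]
tcp_rot: [[0.948, 0.317, -0.0], [0.317, -0.948, 0.0], [-0.0, -0.001, -1.0]]
ft_force: [1.5, 0.4, -0.3]
width: -0.1
finger_force: 0.0
```

Emit:
step_arm(targets=[[[0.65,-0.72,0],[0,0,0],0],[[0.65,-0.72,0],[0,0,0],0],[[0.65,-0.72,0],[0,0,0],0],[[0.65,-0.72,0],[0,0,0],0],[[0.65,-0.72,0],[0,0,0],0],[[0.65,-0.72,0],[0,0,0],0],[[0.65,-0.72,0],[0,0,0],0],[[0.65,-0.72,0],[0,0,0],0]])

```text
time: 1.7
position: [384.6, -164.8, 231.2]
tcp_rot: [[0.948, 0.317, -0.0], [0.317, -0.948, 0.0], [-0.0, -0.0, -1.0]]
ft_force: [0.4, -0.0, -0.7]
width: 0.2
finger_force: 0.0
```

Emit:
step_arm(targets=[[[0.65,-0.72,0],[0,0,0],0],[[0.65,-0.72,0],[0,0,0],0],[[0.65,-0.72,0],[0,0,0],0],[[0.65,-0.72,0],[0,0,0],0],[[0.65,-0.72,0],[0,0,0],0],[[0.65,-0.72,0],[0,0,0],0],[[0,0,0],[0,0,0.1],0],[[0,0,0],[0,0,0.1],0]])

```text
time: 2.5
position: [454.4, -5.0, 231.0]
tcp_rot: [[1.0, 0.019, -0.001], [0.019, -1.0, 0.0], [-0.001, -0.0, -1.0]]
ft_force: [-0.8, -1.0, 0.2]
width: 0.2
finger_force: 0.0
```

Emit:
step_arm(targets=[[[0.36,-0.92,0],[0,0,0],0],[[0.36,-0.92,0],[0,0,0],0],[[0,0,0.9],[0,0,0],0],[[0,0,0.9],[0,0,0],0],[[0,0,0.9],[0,0,0],0],[[0,0,0.9],[0,0,0],0],[[0,0,0.9],[0,0,0],0],[[0,0,0.9],[0,0,0],0]])

```text
time: 3.3
position: [474.5, 49.7, 68.2]
tcp_rot: [[1.0, 0.023, -0.0], [0.023, -1.0, -0.0], [-0.0, -0.0, -1.0]]
ft_force: [-0.3, 0.6, -0.3]
width: -0.3
finger_force: 0.0
```

Emit:
step_arm(targets=[[[0,0,0.5],[0,0,0],0],[[0,0,0.47],[0,0,0],0],[[0,0,0],[0,0,0],0]])

```text
time: 3.6
position: [473.2, 49.6, 38.5]
tcp_rot: [[1.0, 0.023, -0.004], [0.023, -1.0, -0.0], [-0.004, 0.0, -1.0]]
ft_force: [-0.1, 0.2, 0.5]
width: 0.2
finger_force: 0.0
```

```bash
python3 - <<'E'
from h import *
c=cap('wrist'); save(c,'w1'); d=cap('top'); save(d,'t1')
s=arm.read_state(); print(s['position'],s['ft_force'],s['qpos'])
E
```

```text
[474.52983234  49.70276247  40.15750652] [ 0.98039717 -0.16329774  0.21369698] [7.94065198e-02 5.40947534e-01 2.05089295e+00 3.15628303e-05
 5.50610070e-01 1.62736424e+00]
```

View pics/t1.png

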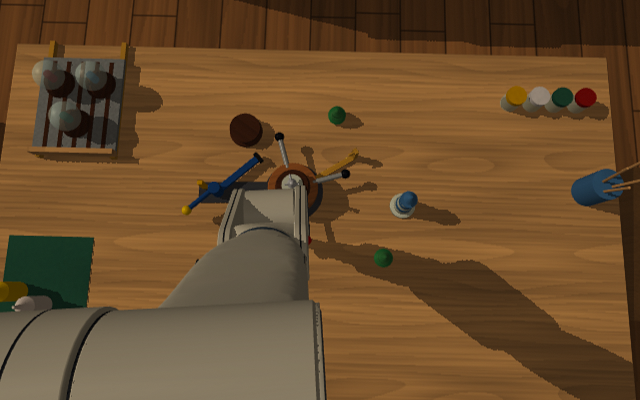

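The wheel is unmoved and the finger is in the gap behind the red spoke. Now I'll push along the arc.

Emit:
step_arm(targets=[[[-0.022,0.123,0],[0,0,-0.0233],0],[[-0.022,0.123,0],[0,0,-0.0233],0],[[-0.022,0.123,0],[0,0,-0.0233],0],[[-0.022,0.123,0],[0,0,-0.0233],0],[[-0.022,0.123,0],[0,0,-0.0233],0],[[-0.022,0.123,0],[0,0,-0.0233],0],[[-0.022,0.123,0],[0,0,-0.0233],0],[[-0.022,0.123,0],[0,0,-0.0233],0]])

```text
time: 4.5
position: [474.5, 19.7, 41.3]
tcp_rot: [[0.954, 0.299, 0.002], [0.299, -0.954, 0.0], [0.002, 0.0, -1.0]]
ft_force: [-0.9, 1.2, -0.2]
width: -0.1
finger_force: 0.5
```

Emit:
step_arm(targets=[[[-0.022,0.123,0],[0,0,-0.0233],0],[[-0.022,0.123,0],[0,0,-0.0233],0],[[-0.022,0.123,0],[0,0,-0.0233],0],[[-0.022,0.123,0],[0,0,-0.0233],0],[[-0.022,0.123,0],[0,0,-0.0233],0],[[-0.022,0.123,0],[0,0,-0.0233],0],[[-0.022,0.123,0],[0,0,-0.0233],0],[[-0.022,0.123,0],[0,0,-0.0233],0]])

```text
time: 5.3
position: [481.7, -9.2, 41.3]
tcp_rot: [[0.835, 0.551, 0.002], [0.551, -0.835, 0.0], [0.001, 0.001, -1.0]]
ft_force: [-0.2, 0.5, -0.5]
width: -0.0
finger_force: 0.4
```

Emit:
step_arm(targets=[[[-0.022,0.123,0],[0,0,-0.0233],0],[[-0.022,0.123,0],[0,0,-0.0233],0],[[-0.022,0.123,0],[0,0,-0.0233],0],[[-0.022,0.123,0],[0,0,-0.0233],0],[[-0.022,0.123,0],[0,0,-0.0233],0],[[-0.022,0.123,0],[0,0,-0.0233],0],[[-0.022,0.123,0],[0,0,-0.0233],0],[[-0.022,0.123,0],[0,0,-0.0233],0]])

```text
time: 6.1
position: [496.7, -35.1, 41.3]
tcp_rot: [[0.65, 0.76, 0.001], [0.76, -0.65, -0.0], [0.001, 0.001, -1.0]]
ft_force: [-0.0, 1.8, 0.7]
width: -0.2
finger_force: 0.4
```

```bash
python3 - <<'E'
from h import *
s=arm.read_state(); h=np.array([580.3,31.8])
R=np.array(s['tcp_rot']); r=np.array(s['position'])[:2]-h
print(r, R[:2,:2].T@r, np.degrees(np.arctan2(R[1,0],R[0,0]))-180)
c=cap('side'); b=blobs(c,(0,150,80),(6,255,255)); print(b)
for q in b:
    p=ray(c,*q[1],55); d=p[:2]-h; print(p,np.hypot(*d),np.degrees(np.arctan2(d[1],d[0])))
save(c,'s2')
E
```

```text
[-83.63026801 -66.85837105] [-105.17263107  -20.06910581] -130.55595780986613
[(np.int32(68), array([289.9, 223. ]), array([286, 219,   9,   9], dtype=int32))]
[499.65405288 -62.42202721  55.        ] 124.0224140903584 -130.56067987910828
```

View pics/s2.png

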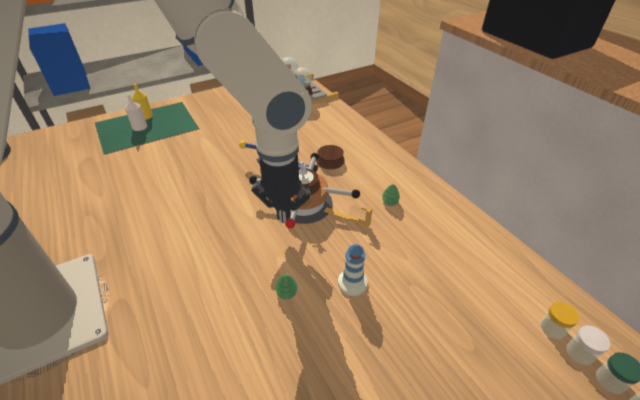

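The picture shows the red knob at (290,223) with the finger behind it. The wheel angle of -130.6° matches the tool, and the pointer is at about -59°.

Emit:
step_arm(targets=[[[-0.022,0.123,0],[0,0,-0.0233],0],[[-0.022,0.123,0],[0,0,-0.0233],0],[[-0.022,0.123,0],[0,0,-0.0233],0],[[-0.022,0.123,0],[0,0,-0.0233],0],[[-0.022,0.123,0],[0,0,-0.0233],0],[[-0.022,0.123,0],[0,0,-0.0233],0],[[-0.022,0.123,0],[0,0,-0.0233],0],[[-0.022,0.123,0],[0,0,-0.0233],0]])

```text
time: 6.95
position: [518.0, -55.7, 41.1]
tcp_rot: [[0.416, 0.909, 0.001], [0.909, -0.416, -0.0], [0.0, 0.001, -1.0]]
ft_force: [-1.2, 1.0, -0.2]
width: 0.1
finger_force: 0.4
```

Emit:
step_arm(targets=[[[-0.022,0.123,0],[0,0,-0.0233],0],[[-0.022,0.123,0],[0,0,-0.0233],0],[[-0.022,0.123,0],[0,0,-0.0233],0],[[-0.022,0.123,0],[0,0,-0.0233],0],[[-0.022,0.123,0],[0,0,-0.0233],0],[[-0.022,0.123,0],[0,0,-0.0233],0],[[-0.022,0.123,0],[0,0,-0.0233],0],[[-0.022,0.123,0],[0,0,-0.0233],0]])

```text
time: 7.75
position: [544.4, -69.6, 41.1]
tcp_rot: [[0.149, 0.989, 0.001], [0.989, -0.149, -0.0], [-0.0, 0.001, -1.0]]
ft_force: [-1.4, -0.1, -0.1]
width: -0.3
finger_force: 0.4
```

Emit:
step_arm(targets=[[[-0.022,0.123,0],[0,0,-0.0233],0],[[-0.022,0.123,0],[0,0,-0.0233],0],[[-0.022,0.123,0],[0,0,-0.0233],0],[[-0.022,0.123,0],[0,0,-0.0233],0],[[-0.022,0.123,0],[0,0,-0.0233],0],[[-0.022,0.123,0],[0,0,-0.0233],0],[[-0.022,0.123,0],[0,0,-0.0233],0],[[-0.022,0.123,0],[0,0,-0.0233],0]])

```text
time: 8.55
position: [573.7, -75.7, 41.1]
tcp_rot: [[-0.13, 0.992, 0.001], [0.992, 0.13, -0.0], [-0.0, 0.001, -1.0]]
ft_force: [-0.5, -0.3, -0.2]
width: 0.1
finger_force: 0.4
```

Emit:
step_arm(targets=[[[-0.022,0.123,0],[0,0,-0.0233],0],[[-0.022,0.123,0],[0,0,-0.0233],0],[[-0.022,0.123,0],[0,0,-0.0233],0],[[-0.022,0.123,0],[0,0,-0.0233],0],[[-0.022,0.123,0],[0,0,-0.0233],0],[[-0.022,0.123,0],[0,0,-0.0233],0],[[-0.022,0.123,0],[0,0,-0.0233],0],[[0,0,0],[0,0,0],0]])

```text
time: 9.35
position: [600.3, -74.1, 41.2]
tcp_rot: [[-0.365, 0.931, 0.002], [0.931, 0.365, -0.0], [-0.001, 0.001, -1.0]]
ft_force: [0.5, 0.9, -0.1]
width: -0.1
finger_force: 0.0
```

```bash
cat > m.py <<'E'
from h import *
s=arm.read_state(); h=np.array([580.3,31.8])
R=np.array(s['tcp_rot']); r=np.array(s['position'])[:2]-h
print(s['time'],s['position'],s['ft_force'], R[:2,:2].T@r, np.degrees(np.arctan2(R[1,0],R[0,0]))-180)
for n in('side','top'):
    c=cap(n); b=blobs(c,(0,150,80),(6,255,255))
    for q in b:
        p=ray(c,*q[1],55); d=p[:2]-h
        if np.hypot(*d)<200: print(n,q[0],q[1],p,np.hypot(*d),np.degrees(np.arctan2(d[1],d[0])))
E
python3 m.py; python3 - <<'E'
import numpy as np,cv2
f=np.load('side.npz')['frame']; cv2.imwrite('pics/s3.png',cv2.resize(f[140:260,240:400],None,fx=4,fy=4,interpolation=cv2.INTER_CUBIC)[:,:,::-1])
E
```

```text
9.35 [600.33430851 -74.11330124  41.15732143] [ 0.53890013  0.90802679 -0.06106964] [-105.90968205  -20.0533579 ] -68.56699006997945
side 61 [345.5 209.1] [627.49923243 -84.89435745  55.        ] 125.87827692770558 -67.97820174904754
```

View pics/s3.png

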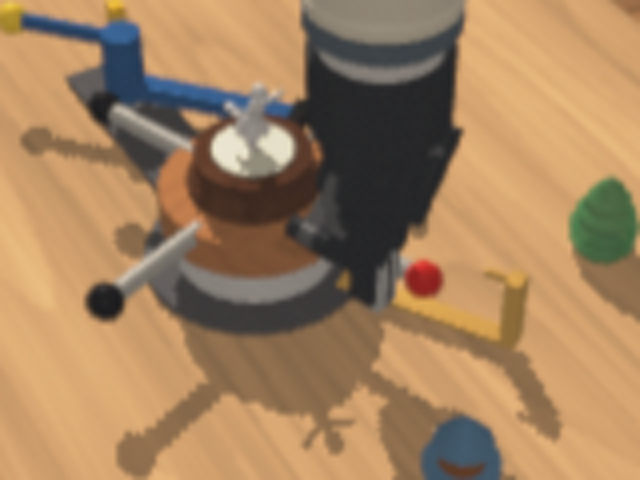

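The crop shows the red knob at (345.5,209) just short of the pointer. The brass pin tip is at about (361.8,208) and its base at about (368.8,210).

```bash
python3 - <<'E'
from h import *
c=dict(np.load('side.npz')); h=np.array([580.3,31.8])
for u,v in((361.8,208),(368.5,210),(368.7,211)):
    d=ray(c,u,v,55)[:2]-h; print(np.hypot(*d),np.degrees(np.arctan2(d[1],d[0])))
E
```

```text
154.7014413077302 -58.416157031218965
170.52401235931336 -58.00164517524136
172.20743484011675 -58.92893437522339
```

Emit:
step_arm(targets=[[[-0.022,0.123,0],[0,0,-0.0233],0],[[-0.022,0.123,0],[0,0,-0.0233],0],[[-0.022,0.123,0],[0,0,-0.0233],0],[[-0.011,0.062,0],[0,0,-0.0117],0],[[-0.011,0.062,0],[0,0,-0.0117],0],[[-0.006,0.031,0],[0,0,-0.006],0],[[0,0,0],[0,0,0],0],[[0,0,0],[0,0,0],0]])

```text
time: 10.25
position: [615.0, -70.1, 40.2]
tcp_rot: [[-0.499, 0.866, 0.0], [0.866, 0.499, 0.0], [-0.0, 0.0, -1.0]]
ft_force: [0.3, 1.2, 0.1]
width: 0.1
finger_force: 0.0
```

```bash
python3 m.py
```

```text
10.25 [615.02025519 -70.0837706   40.2058897 ] [0.26373732 1.17375559 0.08591048] [-105.61227321  -20.78091865] -60.05010190839104
side 62 [349.7 204.7] [643.63437842 -77.33862941  55.        ] 126.18432517066698 -59.87292280277884
```

The knob is within about 3 mm of the mark. I'll back off, lift and go over to the brake.

Emit:
step_arm(targets=[[[0,-0.1,0],[0,0,0],0],[[0,-0.23,0],[0,0,0],0],[[0,0,-0.9],[0,0,0],0],[[0,0,-0.9],[0,0,0],0],[[0,0,-0.9],[0,0,0],0],[[0,0,-0.9],[0,0,0],0],[[0,0,-0.9],[0,0,0],0],[[0,0,-0.9],[0,0,0],0]])

```text
time: 11.15
position: [605.6, -75.3, 203.2]
tcp_rot: [[-0.499, 0.866, -0.001], [0.866, 0.499, 0.0], [0.0, -0.0, -1.0]]
ft_force: [-0.4, -0.4, -0.3]
width: 0.5
finger_force: 0.0
```

Emit:
step_arm(targets=[[[0.85,0.163,0],[0,0,0],0],[[0.85,0.163,0],[0,0,0],0],[[0.85,0.163,0],[0,0,0],0],[[0.85,0.163,0],[0,0,0],0],[[0.85,0.163,0],[0,0,0],0],[[0.85,0.163,0],[0,0,0],0],[[0.85,0.163,0],[0,0,0],0],[[0.85,0.163,0],[0,0,0],0]])

```text
time: 11.95
position: [537.4, 121.7, 202.1]
tcp_rot: [[-0.499, 0.866, -0.0], [0.866, 0.499, -0.0], [0.0, -0.0, -1.0]]
ft_force: [-0.5, 0.7, 0.2]
width: 0.1
finger_force: 0.0
```

Emit:
step_arm(targets=[[[0.85,0.163,0],[0,0,0],0],[[0.85,0.163,0],[0,0,0],0],[[0.85,0.163,0],[0,0,0],0],[[0.85,0.163,0],[0,0,0],0],[[0,0,0],[0,0,-0.054],0],[[0,0,0],[0,0,-0.054],0],[[0,0,0],[0,0,0],0]])

```text
time: 12.65
position: [503.8, 219.1, 202.1]
tcp_rot: [[-0.634, 0.774, -0.0], [0.774, 0.634, -0.0], [0.0, -0.0, -1.0]]
ft_force: [-0.3, 0.1, -0.2]
width: -0.0
finger_force: 0.0
```

```bash
python3 m.py
```

```text
12.65 [503.80944782 219.14855872 202.07378719] [-0.28656063  0.10656266 -0.18450553] [193.40588084  59.53530125] -50.68110854358633
side 61 [349.6 204.7] [643.43699948 -77.22640089  55.        ] 125.98824070406947 -59.924942312565435
top 45 [340. 162.] [641.87904372 -77.52260855  55.        ] 125.47275148317385 -60.60838641981458
```

Emit:
step_arm(targets=[[[0,0,0.9],[0,0,0],0],[[0,0,0.9],[0,0,0],0],[[0,0,0.9],[0,0,0],0],[[0,0,0.9],[0,0,0],0],[[0,0,0.9],[0,0,0],0],[[0,0,0.9],[0,0,0],0],[[0,0,0],[0,0,0],0]])

```text
time: 13.45
position: [502.0, 218.0, 37.3]
tcp_rot: [[-0.631, 0.776, -0.006], [0.776, 0.631, -0.002], [0.002, -0.006, -1.0]]
ft_force: [-1.4, 0.4, 0.1]
width: 0.3
finger_force: 0.0
```

Emit:
step_arm(targets=[[[0,0.12,0],[0,0,0],0],[[0,0.12,0],[0,0,0],0],[[0,0.12,0],[0,0,0],0],[[0,0.12,0],[0,0,0],0],[[0,0.12,0],[0,0,0],0],[[0,0.12,0],[0,0,0],0],[[0,0.12,0],[0,0,0],0]])

```text
time: 14.15
position: [524.1, 235.5, 40.3]
tcp_rot: [[-0.633, 0.774, 0.0], [0.774, 0.633, 0.0], [-0.0, 0.0, -1.0]]
ft_force: [0.4, 0.1, -0.7]
width: -0.1
finger_force: 0.0
```

Emit:
step_arm(targets=[[[0.023,0.061,0],[0,0,0.0233],0],[[0.023,0.061,0],[0,0,0.0233],0],[[0.023,0.061,0],[0,0,0.0233],0],[[0.023,0.061,0],[0,0,0.0233],0],[[0.023,0.061,0],[0,0,0.0233],0],[[0.023,0.061,0],[0,0,0.0233],0],[[0.023,0.061,0],[0,0,0.0233],0],[[0.023,0.061,0],[0,0,0.0233],0]])

```text
time: 14.95
position: [532.6, 247.7, 40.0]
tcp_rot: [[-0.393, 0.919, -0.002], [0.919, 0.393, -0.001], [0.0, -0.002, -1.0]]
ft_force: [-1.8, 0.3, 0.1]
width: -0.2
finger_force: 0.9
```

```bash
python3 m.py; python3 - <<'E'
import numpy as np,cv2
f=np.load('side.npz')['frame']; cv2.imwrite('pics/s4.png',cv2.resize(f[100:240,220:400],None,fx=4,fy=4,interpolation=cv2.INTER_CUBIC)[:,:,::-1])
E
```

```text
14.95 [532.60516874 247.73846981  39.95218872] [-1.76593313  0.27363347  0.07343544] [217.29689241  41.06432849] -66.84347902958632
side 61 [349.7 204.8] [643.45159341 -77.61952337  55.        ] 126.33588502925035 -60.00856131362038
top 47 [340.  162.1] [641.6409126  -77.52669657  55.        ] 125.35961926522273 -60.70413256020834
```

View pics/s4.png

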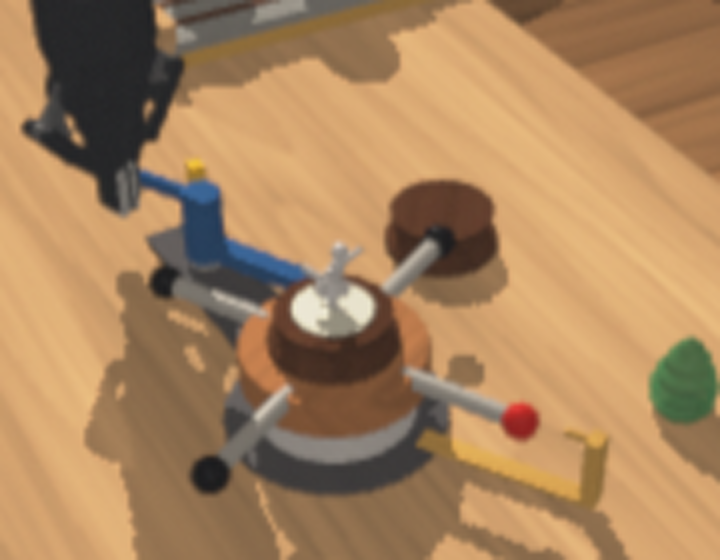

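The finger is on the handle and pushing, and the knob is still at the pointer. Continuing to the stop.

Emit:
step_arm(targets=[[[0.023,0.061,0],[0,0,0.0233],0],[[0.023,0.061,0],[0,0,0.0233],0],[[0.023,0.061,0],[0,0,0.0233],0],[[0.023,0.061,0],[0,0,0.0233],0],[[0.023,0.061,0],[0,0,0.0233],0],[[0.023,0.061,0],[0,0,0.0233],0],[[0.023,0.061,0],[0,0,0.0233],0]])

```text
time: 15.75
position: [543.5, 256.1, 39.9]
tcp_rot: [[-0.16, 0.987, -0.001], [0.987, 0.16, -0.0], [-0.0, -0.001, -1.0]]
ft_force: [-1.6, 0.1, -0.6]
width: -0.0
finger_force: 0.9
```

Emit:
step_arm(targets=[[[0.012,0.03,0],[0,0,0.0117],0],[[0.012,0.03,0],[0,0,0.0117],0],[[0.012,0.03,0],[0,0,0.0117],0],[[0.012,0.03,0],[0,0,0.0117],0],[[0.012,0.03,0],[0,0,0.0117],0]])

```text
time: 16.25
position: [548.3, 258.5, 40.2]
tcp_rot: [[-0.072, 0.997, -0.0], [0.997, 0.072, -0.0], [-0.0, -0.0, -1.0]]
ft_force: [-2.3, 0.1, -0.9]
width: 0.1
finger_force: 0.8
```

Continue in small steps until the force rises.

Emit:
step_arm(targets=[[[0.01,0.03,0],[0,0,0.0117],0],[[0.01,0.03,0],[0,0,0.0117],0],[[0,0.03,0],[0,0,0],0],[[0,0,0],[0,0,0],0]])

```text
time: 16.65
position: [551.2, 259.3, 40.3]
tcp_rot: [[-0.038, 0.999, 0.0], [0.999, 0.038, 0.0], [0.0, 0.0, -1.0]]
ft_force: [-0.6, 0.6, -0.0]
width: 0.2
finger_force: 0.5
```

Emit:
step_arm(targets=[[[0,0.03,0],[0,0,0],0],[[0,0.03,0],[0,0,0],0],[[0,0,0],[0,0,0],0]])

```text
time: 16.95
position: [553.0, 259.4, 40.3]
tcp_rot: [[-0.038, 0.999, 0.0], [0.999, 0.038, 0.0], [0.0, 0.0, -1.0]]
ft_force: [-1.8, 0.1, -0.8]
width: 0.2
finger_force: 0.5
```

```bash
python3 m.py; python3 - <<'E'
from h import *
for n in('top','side'):
    c=dict(np.load(n+'.npz'))
    for q in blobs(c,(22,140,90),(34,255,255),8):
        p=ray(c,*q[1],55)[:2]; d=p-[571.7,208.3]
        if np.hypot(*d)<120: print(n,q[0],q[1],p,np.hypot(*d),np.degrees(np.arctan2(d[1],d[0])))
E
```

```text
16.95 [552.9795104  259.35492663  40.2760701 ] [-1.76816163  0.12687022 -0.75030845] [228.43020803 -18.63580393] -87.8177526287019
side 61 [349.7 204.8] [643.45159341 -77.61952337  55.        ] 126.33588502925035 -60.00856131362038
top 47 [340.  162.1] [641.6409126  -77.52669657  55.        ] 125.35961926522273 -60.70413256020834
```

Emit:
step_arm(targets=[[[0,0.04,0],[0,0,0],0],[[0,0.04,0],[0,0,0],0],[[0,0,0],[0,0,0],0]])

```text
time: 17.35
position: [554.7, 259.5, 40.2]
tcp_rot: [[-0.038, 0.999, -0.001], [0.999, 0.038, -0.0], [-0.0, -0.001, -1.0]]
ft_force: [-4.0, 2.3, 2.9]
width: 0.1
finger_force: 2.1
```

Emit:
step_arm(targets=[[[0,0.03,0],[0,0,0],0],[[0,0.03,0],[0,0,0],0],[[0,0,0],[0,0,0],0]])

```text
time: 17.65
position: [554.9, 259.4, 40.1]
tcp_rot: [[-0.038, 0.999, -0.004], [0.999, 0.038, -0.001], [-0.001, -0.004, -1.0]]
ft_force: [-10.0, 2.2, 5.9]
width: -0.5
finger_force: 5.1
```

```bash
python3 m.py; python3 - <<'E'
import numpy as np,cv2
f=np.load('side.npz')['frame']; cv2.imwrite('pics/s5.png',cv2.resize(f[120:230,230:390],None,fx=5,fy=5,interpolation=cv2.INTER_CUBIC)[:,:,::-1])
E
```

```text
17.65 [554.85164462 259.41911965  40.13301148] [-9.95579075  2.20773019  5.85459016] [228.42139841 -16.7851459 ] -87.8232946393962
side 61 [349.6 204.7] [643.43699948 -77.22640089  55.        ] 125.98824070406947 -59.924942312565435
top 47 [340.  162.1] [641.6409126  -77.52669657  55.        ] 125.35961926522273 -60.70413256020834
```

View pics/s5.png

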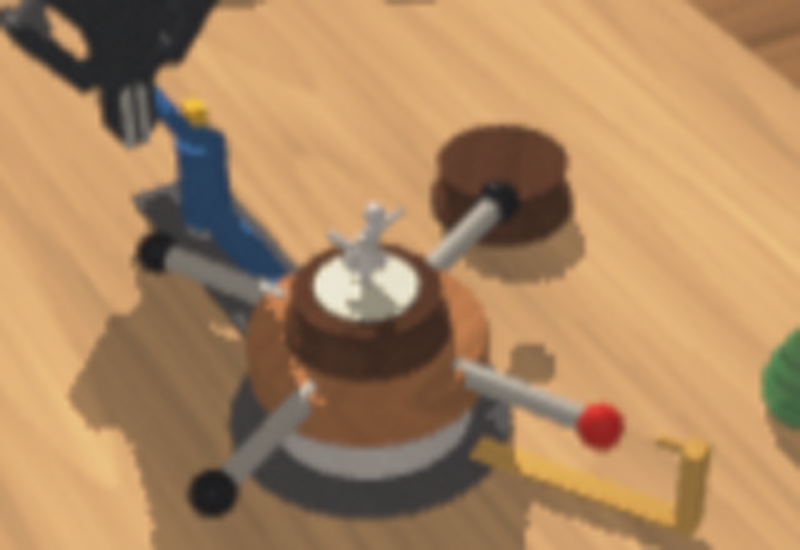

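The force rose to 10 N and the handle lies along the bracket against the yellow stop, so it is home. The knob is unmoved. I'll back off, lift and check.

Emit:
step_arm(targets=[[[0,-0.2,0],[0,0,0],0],[[0,-0.5,0],[0,0,0],0],[[0,-0.7,0],[0,0,0],0],[[0,0,-0.9],[0,0,0],0],[[0,0,-0.9],[0,0,0],0],[[0,0,-0.9],[0,0,0],0],[[0,-0.8,-0.9],[0,0,0],0],[[0,-0.8,-0.9],[0,0,0],0]])

```text
time: 18.55
position: [467.4, 255.9, 176.4]
tcp_rot: [[-0.037, 0.999, 0.002], [0.999, 0.037, 0.0], [0.0, 0.002, -1.0]]
ft_force: [0.0, 0.3, 0.0]
width: 0.2
finger_force: 0.0
```

Emit:
step_arm(targets=[[[0,-0.9,0],[0,0,0],0],[[0,-0.9,0],[0,0,0],0],[[0,0,0],[0,0,0],0],[[0,0,0],[0,0,0],0]])

```text
time: 18.95
position: [413.7, 254.2, 175.7]
tcp_rot: [[-0.039, 0.999, 0.002], [0.999, 0.039, 0.001], [0.001, 0.002, -1.0]]
ft_force: [0.2, 0.4, 0.6]
width: 0.3
finger_force: 0.0
```

```bash
python3 m.py; python3 - <<'E'
from h import *
for n in('top','side'):
    c=dict(np.load(n+'.npz'))
    for q in blobs(c,(18,150,90),(34,255,255),8):
        p=ray(c,*q[1],55)[:2]; d=p-[571.7,208.3]
        if np.hypot(*d)<120: print(n,q[0],q[1],p,np.hypot(*d),np.degrees(np.arctan2(d[1],d[0])))
f=np.load('top.npz')['frame']; cv2.imwrite('pics/t6.png',cv2.resize(f[110:270,170:370],None,fx=3.5,fy=3.5,interpolation=cv2.INTER_CUBIC)[:,:,::-1])
E
```

```text
18.95 [413.65867484 254.21040944 175.72084296] [0.23970684 0.44684671 0.58400803] [ 228.70050068 -157.89797265] -87.77929658113177
side 62 [349.7 204.7] [643.63437842 -77.33862941  55.        ] 126.18432517066698 -59.87292280277884
top 44 [340.  161.9] [642.11719267 -77.51852021  55.        ] 125.58624196756364 -60.512805897285425
top 26 [199.1 182. ] [586.23313699 244.94067408] 39.417649196322955 68.36476973323605
top 64 [177.8 187.2] [572.80502211 292.90064686] 84.60786324433555 89.25166644009413
side 30 [256.2 134.4] [574.06167731 298.31902757] 90.05000191595248 88.49717205708657
side 15 [268.3 141.4] [589.13868112 249.17565723] 44.440150239188775 66.89556967293775
```

View pics/t6.png

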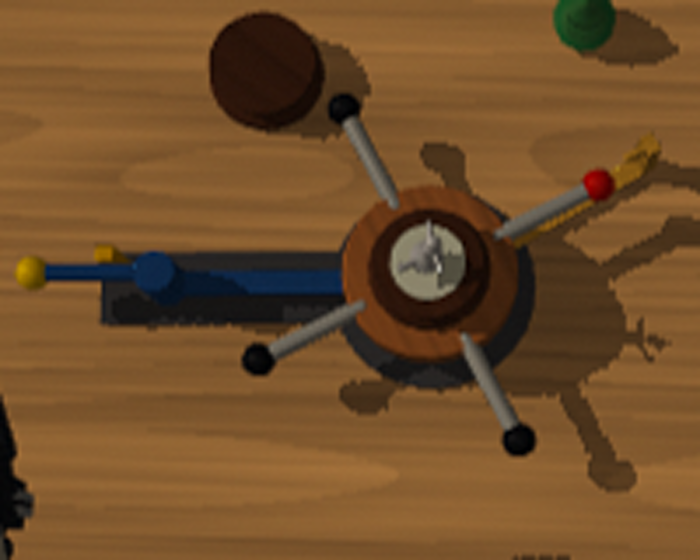

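The handle lies straight along the bracket at its stop, with the shoe on the drum. The red knob is aligned with the brass pointer and the arm is clear.

```bash
python3 -c "
from station import arm; print(arm.finish_job())"
```

```text
the job is handed in; nothing more can be done
None
```

The job is handed in, with no verdict returned: on the last camera check the red knob stood about 3 mm from the mark, the brake lever lay at its yellow stop, and the arm was clear.

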